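Prop the loose cover board and bring the paste jar round

TASK

Set the bench up for mending the detached album cover: take the tall cover board out of the dowel rack and stand it, still the tall way up, centred on the ledge of the little table easel so that it leans back against the easel by itself. Then take the jar carousel by the wooden handle on top and turn it until the small jar stands at the front, squarely behind the brush ledge that sticks out of the carousel's foot, and finish while still gripping that handle, holding the carousel still for the colleague who will unscrew the jar. Everything on the carousel stays in its ring and the short board stays standing in the rack.

Things in the scene. Friction and masses are not known exactly. Their poses are not given: they have to be found in the camera images.
- tall_board_center (a point): Centre of the tall cover board, a rigid slab 8 mm thick (x axis), 150 mm wide (y), 200 mm tall (z, up in the rack), 0.15 to 0.31 kg, grey cloth and paper. It stands on its 150 mm lower edge in one of the rack's two slots, the short board in the other (either way). Pinch it across its thickness at the top edge, whose middle lies 100 mm above this point along z.
- tall_board_foot (a point): Middle of the lower edge of the tall board, 100 mm below its centre; same axes.
- short_board: The other cover board, 8 mm thick (x), 170 mm wide (y) and 110 mm tall (z); origin at the middle of its lower edge. Stays where it is.
- rack: Fixed wooden dowel rack: block 140 (x) by 170 (y) by 18 mm high, origin under its centre, z up. Two slots, for boards standing in the y-z plane on the block, at x = -30 and +30 mm, each between two pairs of upright 8 mm dowels (at y = -55 and +55 mm) that leave a 14 mm gap and end 88 mm above the table.
- easel: Fixed wooden table easel; origin on the table under its seat, z up, front along its -x (to the robot). Ledge 170 mm wide (y), top at z = 30 mm. Two uprights (y = -50, +50 mm) form the rest: a plane that meets the ledge top at x = 0, leans back (to +x) 20 degrees from vertical and is 115 mm long up the slope. A lip from x = -38 to -32 mm, top at z = 40 mm, runs along the ledge's front.
- easel_seat (a point): Point on the ledge top in the middle of its width where the rest meets it (x = 0, y = 0, 30 mm above the table in the easel's frame); axes as the easel's.
- carousel_foot: Fixed round wooden foot of the jar carousel, 200 mm across, 14 mm high, origin at the centre of its underside, on the turning axis; z up. Its front looks along its own -x axis: there a brush ledge 80 mm wide sticks out to x = -168 mm, with a brush lying across it.
- brush_ledge (a point): Middle of the brush ledge's top, 135 mm in front of the turning axis; the small jar must come to stand on the line from the axis to this point.
- rotor: Turntable, a wooden disc 208 mm across, turning freely and endlessly about the foot's vertical axis (friction 0.03 N m, no catch). Origin on the axis, 20 mm above the table; x along the handle. Four rings, 62 mm inside, 22 mm high, stand on it 65 mm from the axis along +x, +y, -x, -y, and hold the small jar, two red-capped jars and a white cup in any order; tops below 115 mm above the table.
- carousel_handle (a point): Centre of the carousel's handle: a wooden bar 90 mm long (along the rotor's x axis), 18 mm thick (y) and 30 mm high, on the turning axis, centre 170 mm above the table, on a thin post. Pinch it across its 18 mm from above. Turns with the rotor.
- small_jar_center (a point): Centre of the small jar, a white screw jar with a black cap, 49 mm across and 60 mm high (the smallest on the carousel), loose in its ring with up to 7 mm of play sideways. It stands 32 mm above the table.
- small_jar: The small jar; origin at the centre of its underside, z up.
- red_jar_a: Larger jar with a red cap, 57 mm across, 75 mm high; origin at the centre of its underside.
- red_jar_b: Larger jar with a red cap, 55 mm across, 80 mm high; origin at the centre of its underside.
- rinse_cup: White open cup, 58 mm across, 72 mm high; origin at the centre of its underside.
- tall_board: The tall board; origin at the middle of its lower edge, axes as its centre's.
Things that resemble listed ones, but are neither listed nor needed, are in the scene too. What is shaped like the small_jar but green or turquoise is not meant.

How it is judged:
On the way:
1. the tall board stands on the easel's ledge, leaning back against it, let go and at rest (angle between tall_board's own z axis and vertical between 0.28 and 0.58 rad and angle between the y axis of tall_board and the y axis of easel, either way round below 0.15 rad and x of tall_board_center in the frame of easel above 0.005 m and x of tall_board_foot in the frame of easel between -0.034 and 0.006 m and y of tall_board_foot in the frame of easel between -0.04 and 0.04 m and z of tall_board_foot in the frame of easel between 0.022 and 0.038 m and contact force between tall_board and easel above 0.5 N and contact force between each of the arm, the fingers and tall_board below 0.1 N and linear speed of tall_board below 0.02 m/s), for 0.3 s.
At the end, for the whole second after the job is handed in: Tall board let go on the easel's ledge, within 40 mm of its middle, leaning back 16 to 33 degrees on the rest; small jar in its ring, in front, within 12 mm of the brush ledge's middle line; turntable still, handle gripped (over 2 N); jars and cup upright in their rings, short board in the rack (all of step 1 and y of small_jar_center in the frame of carousel_foot between -0.012 and 0.012 m and x of small_jar_center in the frame of carousel_foot between -0.08 and -0.05 m and angular speed of rotor below 0.08 rad/s and contact force between the fingers and rotor above 2 N and contact force between the fingers and small_jar below 0.1 N and distance between carousel_handle and the grasp point below 0.06 m and angle between each of small_jar, red_jar_a, red_jar_b, rinse_cup, short_board's own z axis and vertical below 0.2 rad and z of each of small_jar, red_jar_a, red_jar_b, rinse_cup in the frame of rotor below 0.022 m); the arm keeps its last pose, push and grip.
It fails at once if a jar or the cup left its ring or was tipped over (angle between any of small_jar, red_jar_a, red_jar_b, rinse_cup's own z axis and vertical above 0.4 rad or z of any of small_jar, red_jar_a, red_jar_b, rinse_cup in the frame of rotor above 0.036 m).
It fails at once if the short board was lifted out of the rack or knocked over (angle between short_board's own z axis and vertical above 0.4 rad or height (world z) of short_board above 0.07 m).
It also fails if it takes over 64 s, if anything falls off the work surface, if the arm or the gripper's body presses on something with over 40 N, if the wrist force passes 120 N, or if a joint passes its speed limit or range.

ROBOT

A 6-joint arm with a two-finger parallel gripper is mounted at the origin on the work surface; the furniture and walls round the work are solid. World frame = base frame: x ahead of the robot, y to its left, z up, the work surface at z = 0. Lengths are in m, angles in rad, forces in N, time in s.
With the tool pointing down it reaches from about 0.35 to 0.85 m from the base axis. Payload 8.1 kg.
Tool frame: the origin (TCP) lies midway between the tips of the shut fingers; the grasp point (between the pads) lies 19 mm behind it; z points along the fingers, y is the line along which they close (so a half turn about z gives the same grasp; the last joint's range is limited). The gripper opens to 93 mm and grips with 3 to 60 N. Pads are 15 mm wide; open, the fingers measure 128 mm over their backs; the gripper's body (75 mm by 188 mm) begins 65 mm behind the grasp point.
Start: joints at [-1.382, 0.13, 1.488, -0, 1.523, -0.085], TCP at [0.162, -0.578, 0.219] pointing down, gripper open.
Joint ranges: [-2.96, 2.96], [-0.89, 2.26], [0.02, 2.5], [-1.34, 4.48], [0, 2.73], [-2.66, 2.66]. Speed limits (rad/s): [2.39, 2.39, 2.79, 3.14, 3.14, 3.14].

INTERFACE

Orientations are given as a rotation vector (axis times angle).
In Python, from plant import read_state, read_camera, get_calibration, close_job gives the robot as it stands.
- The arm moves only by the shell command python3 -m crank 'ROWS' [FORCE]. ROWS is JSON, a list that holds one entry, the list of rows, each a list of 7 numbers: the gripper's target within -1 to 1 (fully open at 1, half-way at 0, shut at -1), then the shift along the tool's x, y, z as a fraction of full scale, then the turn, a rotation vector about the tool's x, y, z as a fraction of full scale. In form: [[[grip, x, y, z, rx, ry, rz], ...]]. A call has exactly 5 rows; each row is the pose to reach, as a shift and turn from the pose commanded when the call began, along the tool's axes at that moment; what a row does not reach only later rows make up. Full scale, the value 1, is 0.5 m for a shift and 90 degrees for a turn. A row lasts 1/8 s, in which the tool goes at most 62.5 mm and 10.7 degrees, less where a joint would pass 70% of its speed; a pose out of reach is approached as far as the arm can. A call with a number of a shift or a turn outside -1 to 1 is refused whole. A call with a gripper value outside its range is refused whole. The fingers move at their own pace and stop on an object; FORCE is the grip in N (left out, the last holds). Time passes only in rows, so rows that repeat a pose let the fingers close, or fill a call up. It gives the time, the measured TCP pose, the force, the opening and the grip force at its end, in the units of the state.
- read_state(): the state, without advancing time (a new reading comes with each control period).
- read_camera(name): name is "scene" or "top" or "wrist"; returns the picture (400x640x3 uint8, red, green, blue); there is no depth.
- get_calibration(name): a dict with "fx", "fy", "cx", "cy" (pixels), "eye" and "orientation" of the camera in the world; the wrist camera has in their place "mount" (4x4, takes a point from camera to tool coordinates, whose origin is the TCP and whose axes are the flange's). Camera axes: x right, y down, z forward; pixel columns grow to the right and rows downward; lengths in m; the calibration is good to about 2 mm. The wrist camera is an equidistant fisheye: a pixel r from the principal point sees the ray r / f radians off the axis. A picture is of the moment at which its call begins: read the wrist's pose just before it. get_calibration takes no time and is no camera call.
- close_job(): hands the job in; it is judged then, once.
The state is a dict: "t": time; "q": joint angles; "dq": joint speeds; "joint_torque": joint torques, N m; "tool_pos": TCP position; "orientation": TCP orientation; "force": force on the tool from outside, world axes, zero at the start; "wrist_torque": the same for the moment, N m; "opening": finger opening in m; "gripper_force": force on a finger pad.
Only numpy, scipy, OpenCV 4.12 (cv2) and the standard library are available. Lean on these libraries where they do the work, as an engineer would, in place of code of your own. Each camera call takes 0.05 s, during which the arm holds its last target. There are 200 camera calls.

## Working session

There is one attempt and no reset: what is moved stays moved. The work goes in short steps, Python scripts to look and compute and a shell command to move; the robot and the scene stay as the last step left them, time stands still between calls to the robot, and variables do not carry over. Pictures are saved under pics/ and viewed, at most 10 in all, crops included, and the job is handed in when it is done.

```bash
ls; mkdir -p pics; cat > h.py <<'E'
import numpy as np, cv2
from scipy.spatial.transform import Rotation as R
from plant import read_state, read_camera, get_calibration, close_job
def shot(n,f):
    im=read_camera(n); cv2.imwrite('pics/'+f,im[:,:,::-1]); return im
E
python3 - <<'E'
from h import *
s=read_state(); print(s)
for n in ("scene","top","wrist"): print(n,get_calibration(n))
shot("scene","s0.png"); shot("top","t0.png")
E
```

```text
pics
{'t': 0.0, 'q': array([-1.38243785e+00,  1.31140330e-01,  1.48924539e+00,  1.47486392e-05,
        1.52301929e+00, -8.53894368e-02]), 'dq': array([ 8.48033714e-04, -1.26895848e-03, -3.43162215e-04,  9.03854685e-04,
        8.11915041e-04,  7.59850780e-05]), 'joint_torque': array([-3.21254382e-03, -5.59844291e+01, -4.91768539e+01,  7.66702951e-02,
        3.55256803e-02, -2.29676261e-04]), 'tool_pos': array([ 0.16213247, -0.57709581,  0.21761851]), 'orientation': array([-3.11041689e+00, -4.28412653e-01,  1.23323530e-04]), 'force': array([ 0.65740827,  0.38636829, -0.59738918]), 'wrist_torque': array([ 0.00962725,  0.0355001 , -0.05883273]), 'gripper_force': 0.0, 'opening': 0.09322139037912795}
scene {'fx': 394.0920783277163, 'fy': 394.0920783277163, 'cx': 318.1800124026347, 'cy': 197.41133640397197, 'eye': array([-0.43449713,  0.42379997,  0.54045637]), 'orientation': array([-1.11953439,  1.91557745, -1.25156927])}
top {'fx': 487.475620141054, 'fy': 487.475620141054, 'cx': 321.9753336830101, 'cy': 200.97995374165455, 'eye': array([ 0.31715003, -0.04849065,  1.54067536]), 'orientation': array([-2.14242364,  2.20337154, -0.05570342])}
wrist {'fx': 309.70691628693146, 'fy': 309.70691628693146, 'cx': 322.1629321064714, 'cy': 195.31617204266578, 'mount': array([[ 9.65202234e-04, -9.67089162e-01, -2.54435888e-01,
         6.98635117e-02],
       [ 9.99999000e-01,  6.70480403e-04,  1.24505603e-03,
         1.07537350e-04],
       [-1.03348592e-03, -2.54436836e-01,  9.67088842e-01,
        -1.65919519e-01],
       [ 0.00000000e+00,  0.00000000e+00,  0.00000000e+00,
         1.00000000e+00]])}
```

View pics/s0.png

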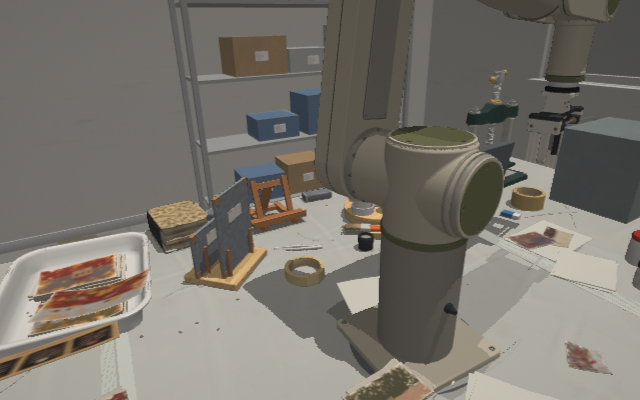

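View pics/t0.png

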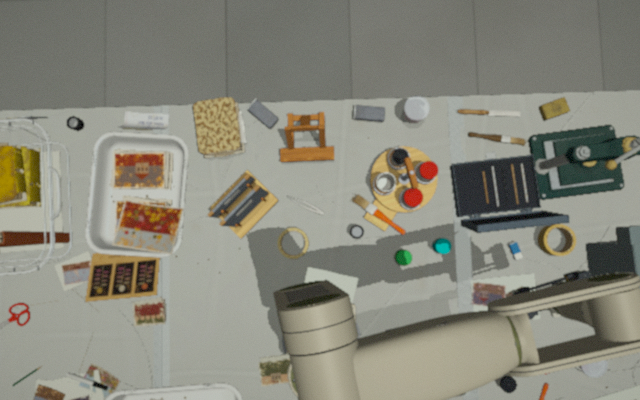

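The scene view shows the rack at about (228,245), the easel at (275,203) and the carousel partly hidden behind the arm. In the top view the rack is at (243,204), easel (306,138), carousel (403,181) with the black-capped jar at (399,157), and the brush ledge at about (378,214).

```bash
python3 - <<'E'
import cv2
im=cv2.imread('pics/t0.png')
a=cv2.resize(im[100:245,200:335],None,fx=4,fy=4,interpolation=cv2.INTER_CUBIC)
b=cv2.resize(im[140:240,345:445],None,fx=2.5,fy=2.5,interpolation=cv2.INTER_CUBIC)
import numpy as np
c=np.zeros((580,795,3),'uint8'); c[:,:540]=a; c[:250,545:]=b
s=cv2.imread('pics/s0.png')[165:290,180:305]
c[300:550,545:]=cv2.resize(s,(250,250),interpolation=cv2.INTER_CUBIC)
cv2.imwrite('pics/c0.png',c)
E
```

```text
(no output)
```

View pics/c0.png

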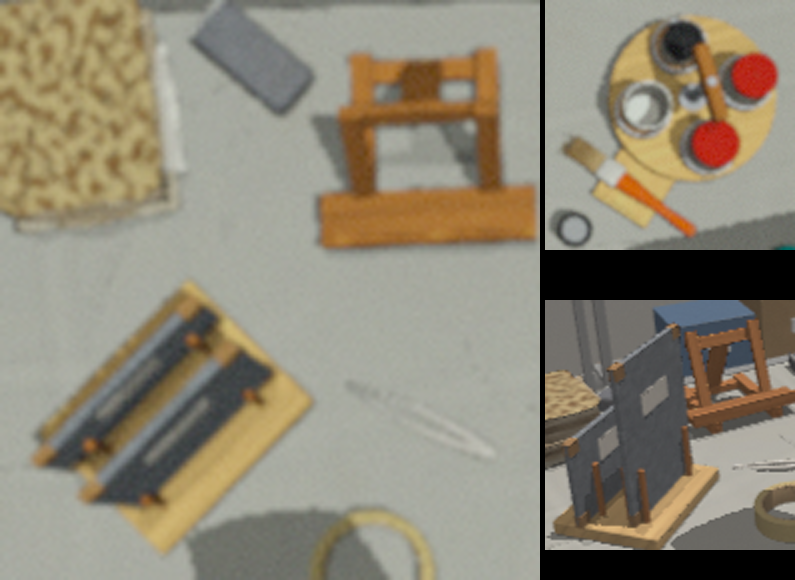

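Crops: the tall board is the right-hand one (top edge crop (85,492)–(240,350)), short board behind left. The easel ledge front runs (320,246)–(537,243), and the carousel handle (697,42)–(716,130), with the brush ledge at about (637,190).

```bash
cat >> h.py <<'E'
def ray(cam,px,s=None):
    k=get_calibration(cam); u,v=px; a=np.array([(u-k['cx'])/k['fx'],(v-k['cy'])/k['fy']])
    if cam=='wrist':
        s=s or read_state(); r=np.hypot(*a); d=np.r_[a/r*np.sin(r),np.cos(r)]
        Rt=R.from_rotvec(s['orientation']).as_matrix(); M=k['mount']
        return s['tool_pos']+Rt@M[:3,3], Rt@M[:3,:3]@d
    Rm=R.from_rotvec(k['orientation']).as_matrix()
    return k['eye'], Rm@np.r_[a,1]
def onz(cam,px,z,s=None):
    o,d=ray(cam,px,s); return o+d*(z-o[2])/d[2]
def proj(cam,p,s=None):
    k=get_calibration(cam)
    if cam=='wrist':
        s=s or read_state(); Rt=R.from_rotvec(s['orientation']).as_matrix(); M=k['mount']
        c=M[:3,:3].T@(Rt.T@(np.array(p)-s['tool_pos'])-M[:3,3]); r=np.hypot(c[0],c[1]); th=np.arctan2(r,c[2])
        return np.array([k['cx']+k['fx']*th*c[0]/r,k['cy']+k['fy']*th*c[1]/r])
    c=R.from_rotvec(k['orientation']).as_matrix().T@(np.array(p)-k['eye'])
    return np.array([k['cx']+k['fx']*c[0]/c[2],k['cy']+k['fy']*c[1]/c[2]])
def down(yaw,tilt=0):
    """tool pointing down, tool x at yaw (deg); tilt: turn about tool x (deg)"""
    c,s=np.cos(np.radians(yaw)),np.sin(np.radians(yaw))
    return R.from_matrix(np.array([[c,s,0],[s,-c,0],[0,0,-1]]))*R.from_euler('x',tilt,degrees=True)
def delta(p,Rt,s=None,grasp=False):
    s=s or read_state(); R0=R.from_rotvec(s['orientation']); p=np.array(p,float)
    if grasp: p=p+Rt.apply([0,0,.019])
    d=R0.inv().apply(p-s['tool_pos']); w=(R0.inv()*Rt).as_rotvec()
    print('t %.2f shift'%s['t'],(d/.5).round(4),'turn',(w/(np.pi/2)).round(4),'mm %.0f deg %.0f'%(np.linalg.norm(d)*1e3,np.degrees(np.linalg.norm(w))))
E
python3 - <<'E'
from h import *
A=lambda x,y:(200+x/4-.4,100+y/4-.4)
B=lambda x,y:(345+(x-545)/2.5-.3,140+y/2.5-.3)
def pr(n,P,z):
    q=np.array([onz('top',p,z) for p in P]); print(n,q[:,:2].round(3).tolist(),'mid',q.mean(0).round(3),'len',np.linalg.norm(q[-1]-q[0]).round(3),'yaw',np.degrees(np.arctan2(*(q[-1]-q[0])[[1,0]])).round(1))
pr('tall',[A(88,490),A(237,352)],.218)
pr('short',[A(40,455),A(200,310)],.128)
pr('rack',[A(165,553),A(314,400)],.018)
pr('lip',[A(320,222),A(535,218)],.04)
pr('rest',[A(365,112),A(480,112)],.138)
pr('handle',[B(716,130),B(697,42)],.185)
pr('cap',[B(683,40)],.092)
im=cv2.imread('pics/t0.png'); hsv=cv2.cvtColor(im,cv2.COLOR_BGR2HSV)
pr('ledge',[B(650,225),B(594,190)],.014)
for n,p in(('L',(583,95)),):pass
x=[onz('top',B(a,b),.022)[:2] for a,b in((611,85),(776,95),(700,181),(640,160),(760,142),(765,50))]
x=np.array(x); M=np.c_[2*x,np.ones(len(x))]; c=np.linalg.lstsq(M,(x**2).sum(1),rcond=None)[0]; print('disc',c[:2],np.sqrt(c[2]+c[0]**2+c[1]**2))
E
```

```text
tall [[0.365, 0.255], [0.457, 0.151]] mid [0.411 0.203 0.218] len 0.138 yaw -48.5
short [[0.395, 0.31], [0.498, 0.192]] mid [0.447 0.251 0.128] len 0.157 yaw -49.1
rack [[0.322, 0.241], [0.438, 0.122]] mid [0.38  0.181 0.018] len 0.167 yaw -45.6
lip [[0.575, 0.112], [0.573, -0.056]] mid [0.574 0.028 0.04 ] len 0.167 yaw -90.7
rest [[0.639, 0.067], [0.636, -0.017]] mid [0.637 0.025 0.138] len 0.084 yaw -91.9
handle [[0.436, -0.274], [0.535, -0.256]] mid [ 0.486 -0.265  0.185] len 0.101 yaw 9.8
cap [[0.553, -0.254]] mid [ 0.553 -0.254  0.092] len 0.0 yaw 0.0
ledge [[0.335, -0.215], [0.38, -0.147]] mid [ 0.357 -0.181  0.014] len 0.082 yaw 56.2
disc [ 0.49442058 -0.27376848] 0.10435114493930643
```

```bash
python3 - <<'E'
from h import *
s=read_state()
delta([.42,-.25,.38],down(65),s)
f=dict(s); f['tool_pos']=np.array([.42,-.25,.38]); f['orientation']=down(65).as_rotvec()
delta([.40,.19,.36],down(115),f)
E
```

```text
t 0.10 shift [ 0.6734 -0.491  -0.3237] turn [-1.000e-03 -5.000e-04 -5.479e-01] mm 447 deg 49
t 0.10 shift [ 0.7806 -0.4082  0.04  ] turn [-0.     -0.     -0.5556] mm 441 deg 50
```

```bash
python3 -m crank '[[[1,0.05,-0.04,-0.1,0,0,-0.1],[1,0.17,-0.12,-0.2,0,0,-0.2],[1,0.28,-0.2,-0.26,0,0,-0.3],[1,0.38,-0.28,-0.32,0,0,-0.4],[1,0.48,-0.35,-0.32,0,0,-0.5]]]' 20; python3 - <<'E'
from h import *
s=read_state()
delta([.42,-.25,.38],down(65),s)
E
```

```text
t: 0.72
tool_pos: [0.322, -0.3746, 0.3726]
orientation: [2.706, 1.592, 0.0]
force: [0.5, 0.1, 0.0]
opening: 0.093
gripper_force: 0.0
t 0.72 shift [ 0.313   0.0502 -0.015 ] turn [ 0.0013  0.0006 -0.0451] mm 159 deg 4
```

```bash
python3 -m crank '[[[1,0.1,0.017,-0.01,0,0,-0.05],[1,0.2,0.033,-0.01,0,0,-0.05],[1,0.31,0.05,-0.015,0,0,-0.05],[1,0.31,0.05,-0.015,0,0,-0.05],[1,0.31,0.05,-0.015,0,0,-0.05]]]'; python3 - <<'E'
from h import *
s=read_state()
import pickle; pickle.dump(s,open('w1.pkl','wb'))
shot('wrist','w1.png')
for p in ([.489,-.268,.02],[.489,-.268,.185],[.553,-.254,.092],[.357,-.181,.014]): print(proj('wrist',p,s).round())
delta([.40,.19,.36],down(115),s)
E
```

```text
t: 1.35
tool_pos: [0.4186, -0.2529, 0.3781]
orientation: [-2.646, -1.693, 0.001]
force: [-0.3, -0.6, -0.2]
opening: 0.093
gripper_force: 0.0
[363. 148.]
[382. 162.]
[405. 127.]
[272. 134.]
t 1.35 shift [ 0.7888 -0.4049  0.0362] turn [-5.000e-04  0.000e+00 -5.529e-01] mm 444 deg 50
```

View pics/w1.png

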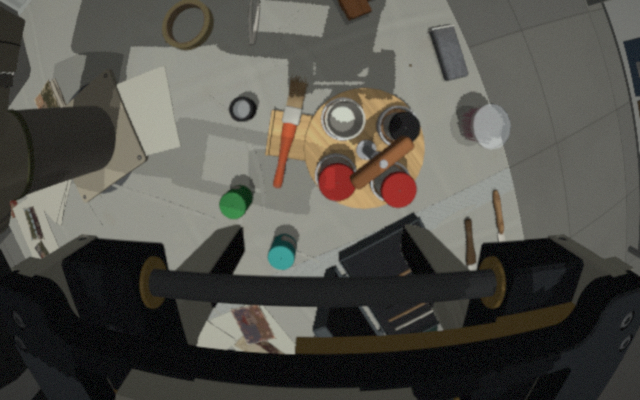

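Wrist view: handle from (352,183) to (413,143), disc centre about (364,148), and the brush ledge front edge (270,110)–(267,158). All agree with predictions to about 3 px.

```bash
python3 -m crank '[[[1,0.1,-0.05,0,0,0,-0.1],[1,0.2,-0.1,0.01,0,0,-0.2],[1,0.31,-0.155,0.01,0,0,-0.3],[1,0.42,-0.21,0.02,0,0,-0.4],[1,0.53,-0.27,0.02,0,0,-0.5]]]'; python3 - <<'E'
from h import *
import pickle
s=read_state()
delta([.40,.19,.36],down(132),s)
w=pickle.load(open('w1.pkl','rb'))
def pr(n,P,z):
    q=np.array([onz('wrist',p,z,w) for p in P]); print(n,q[:,:2].round(3).tolist(),'mid',q.mean(0).round(3),'len',np.linalg.norm(q[-1]-q[0]).round(3),'yaw',np.degrees(np.arctan2(*(q[-1]-q[0])[[1,0]])).round(1))
pr('handle',[(354,182),(411,144)],.185); pr('disc',[(364,148)],.02); pr('cap',[(405,125)],.092); pr('ledge',[(268,157),(271,110)],.014)
E
```

```text
t: 2.02
tool_pos: [0.407, 0.0444, 0.3679]
orientation: [-1.795, -2.578, 0.001]
force: [1.0, 0.1, 0.4]
opening: 0.0926
gripper_force: 0.0
t 2.02 shift [0.2779 0.0877 0.0158] turn [-2.000e-04  0.000e+00 -2.412e-01] mm 146 deg 22
handle [[0.449, -0.276], [0.53, -0.262]] mid [ 0.49  -0.269  0.185] len 0.082 yaw 9.9
disc [[0.489, -0.269]] mid [ 0.489 -0.269  0.02 ] len 0.0 yaw 0.0
cap [[0.554, -0.251]] mid [ 0.554 -0.251  0.092] len 0.0 yaw 0.0
ledge [[0.332, -0.214], [0.372, -0.143]] mid [ 0.352 -0.179  0.014] len 0.082 yaw 60.4
```

```bash
python3 -m crank '[[[1,0.1,0.03,0.01,0,0,-0.1],[1,0.2,0.06,0.016,0,0,-0.2],[1,0.278,0.088,0.016,0,0,-0.24],[1,0.278,0.088,0.016,0,0,-0.24],[1,0.278,0.088,0.016,0,0,-0.24]]]'; python3 - <<'E'
from h import *
s=read_state()
import pickle; pickle.dump(s,open('w2.pkl','wb'))
shot('wrist','w2.png')
for p in ([.365,.255,.218],[.457,.151,.218],[.574,.112,.04],[.574,-.056,.04],[.60,.028,.03]): print(proj('wrist',p,s).round())
E
```

```text
t: 2.65
tool_pos: [0.4012, 0.1886, 0.3603]
orientation: [1.286, 2.866, -0.001]
force: [0.6, -0.5, 0.1]
opening: 0.0928
gripper_force: 0.0
[340. 112.]
[338. 244.]
[367. 258.]
[305. 316.]
[345. 294.]
```

View pics/w2.png

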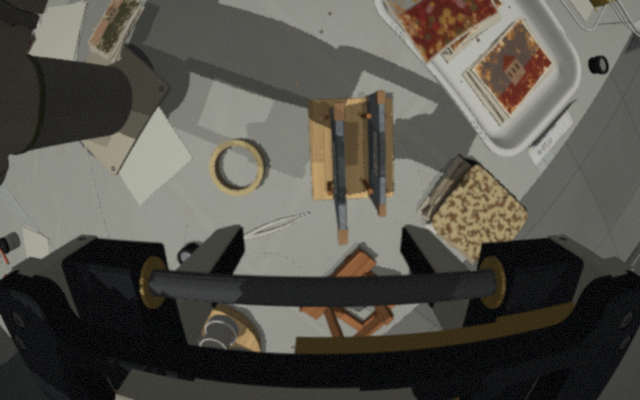

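Wrist view: the tall board's top edge runs (340,105)–(342,243), short board parallel at x≈378. The easel is partly visible, with its ledge from (302,308) to (365,248).

```bash
python3 - <<'E'
from h import *
import pickle
w=pickle.load(open('w2.pkl','rb'))
q=np.array([onz('wrist',p,.218,w) for p in((340,105),(342,243))]);d=q[1]-q[0]
print(q.round(3),q.mean(0),np.linalg.norm(d),np.degrees(np.arctan2(d[1],d[0])))
q=np.array([onz('wrist',p,.128,w) for p in((378,92),(382,214))]);d=q[1]-q[0]
print(q.mean(0),np.linalg.norm(d),np.degrees(np.arctan2(d[1],d[0])))
t=cv2.imread('pics/t0.png');s=cv2.imread('pics/s0.png');v=cv2.imread('pics/w2.png')
c=np.zeros((600,800,3),'uint8')
rs=lambda a,f:cv2.resize(a,None,fx=f,fy=f,interpolation=cv2.INTER_CUBIC)
c[:360,:420]=rs(t[108:168,272:342],6)
c[:300,430:795]=rs(s[170:230,242:315],5)
c[365:600,:500]=rs(v[240:287+0,295:395],5)
cv2.imwrite('pics/c1.png',c)
E
```

```text
[[0.36  0.26  0.218]
 [0.46  0.154 0.218]] [0.40990451 0.20719761 0.218     ] 0.14531889905956769 -46.70851297120652
[0.4444924  0.25423014 0.128     ] 0.16350754557187722 -44.55436545163723
```

View pics/c1.png

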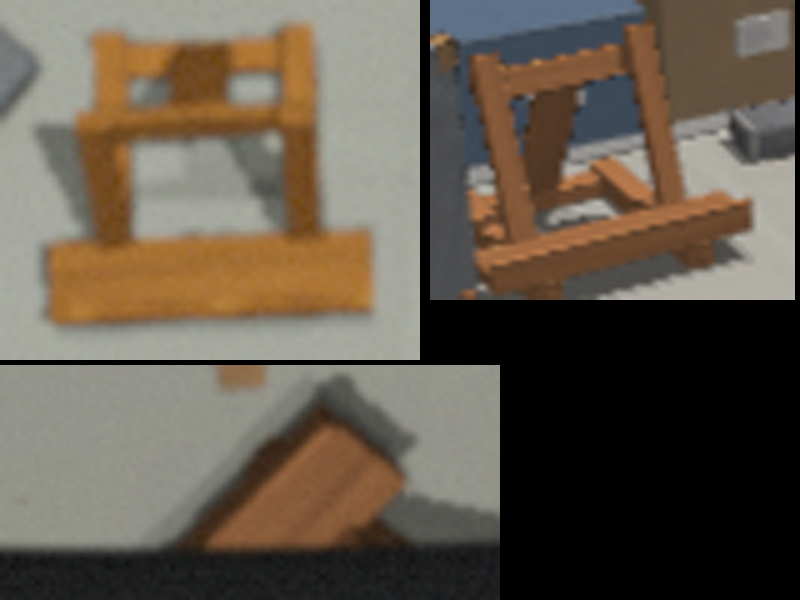

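```bash
python3 - <<'E'
from h import *
T=lambda x,y:(272+x/6-.4,108+y/6-.4)
for n,a,b,z in(('seat',(115,242),(303,235),.03),('lipfront',(52,320),(373,308),.04),('lipfrontlow',(52,320),(373,308),.02)):
    q=np.array([onz('top',T(*p),z) for p in(a,b)]);d=q[1]-q[0]; print(n,q.round(3).tolist(),q.mean(0).round(4),np.linalg.norm(d).round(3),np.degrees(np.arctan2(d[1],d[0])).round(1))
import pickle
w=pickle.load(open('w2.pkl','rb'))
for p in((295+330/5,240+(415-365)/5),(295+403/5,240+(475-365)/5)): print(onz('wrist',p,.04,w),onz('wrist',p,.03,w))
s=read_state(); g=[.410,.206,.200]
delta(g[:2]+[.25],down(133),s,True); delta(g,down(133),s,True)
print(s['q'].round(2))
E
```

```text
seat [[0.599, 0.077, 0.03], [0.599, -0.021, 0.03]] [0.599 0.028 0.03 ] 0.098 -89.7
lipfront [[0.557, 0.11, 0.04], [0.558, -0.057, 0.04]] [0.5575 0.0267 0.04  ] 0.167 -89.6
lipfrontlow [[0.56, 0.112, 0.02], [0.561, -0.057, 0.02]] [0.5607 0.0277 0.02  ] 0.169 -89.6
[0.55479714 0.11624827 0.04      ] [0.55892818 0.113682   0.03      ]
[0.59122448 0.11643347 0.04      ] [0.59610475 0.113871   0.03      ]
t 2.70 shift [0.0149 0.0366 0.2588] turn [-0.0002  0.0002 -0.0152] mm 131 deg 1
t 2.70 shift [0.0149 0.0366 0.3588] turn [-0.0002  0.0002 -0.0152] mm 181 deg 1
[ 0.32 -0.31  1.65 -0.    1.8  -0.4 ]
```

```bash
python3 -m crank '[[[1,0.015,0.037,0.06,0,0,-0.015],[1,0.015,0.037,0.16,0,0,-0.015],[1,0.015,0.037,0.26,0,0,-0.015],[1,0.015,0.037,0.33,0,0,-0.015],[1,0.015,0.037,0.36,0,0,-0.015]]]' 30 && python3 -m crank '[[[-1,0,0,0,0,0,0],[-1,0,0,0,0,0,0],[-1,0,0,0,0,0,0],[-1,0,0,0,0,0,0],[-1,0,0,0,0,0,0]]]' 30
```

```text
t: 3.32
tool_pos: [0.409, 0.2059, 0.1784]
orientation: [-1.252, -2.879, 0.004]
force: [-0.4, -0.4, 1.2]
opening: 0.0931
gripper_force: 0.0
t: 3.95
tool_pos: [0.4098, 0.2079, 0.1809]
orientation: [1.249, 2.882, 0.001]
force: [-0.3, 0.5, -1.1]
opening: 0.0478
gripper_force: 0.0
```

```bash
python3 -m crank '[[[-1,0,0,0,0,0,0],[-1,0,0,0,0,0,0],[-1,0,0,0,0,0,0],[-1,0,0,0,0,0,0],[-1,0,0,0,0,0,0]]]' && python3 -m crank '[[[-1,0,0,-0.02,0,0,0],[-1,0,0,-0.06,0,0,0],[-1,0,0,-0.12,0,0,0],[-1,0,0,-0.18,0,0,0],[-1,0,0,-0.24,0,0,0]]]'
```

```text
t: 4.58
tool_pos: [0.4096, 0.2077, 0.1804]
orientation: [-1.249, -2.882, 0.0]
force: [-0.1, -0.6, 0.8]
opening: 0.0079
gripper_force: 30.0
t: 5.2
tool_pos: [0.4095, 0.2077, 0.3019]
orientation: [1.249, 2.882, 0.0]
force: [0.3, 0.3, -1.8]
opening: 0.0076
gripper_force: 30.0
```

```bash
python3 - <<'E'
from h import *
s=read_state()
delta([.52,.09,.32],down(105),s);delta([.585,.028,.26],down(90,20),s)
E
```

```text
t 5.20 shift [-3.229e-01  3.000e-04 -3.620e-02] turn [1.000e-04 0.000e+00 3.126e-01] mm 162 deg 28
t 5.20 shift [-0.5023  0.0104  0.0838] turn [0.2117 0.0836 0.4743] mm 255 deg 47
```

```bash
python3 -m crank '[[[-1,-0.05,0,-0.036,0,0,0.06],[-1,-0.12,0,-0.036,0,0,0.12],[-1,-0.2,0,-0.036,0,0,0.2],[-1,-0.27,0,-0.036,0,0,0.27],[-1,-0.32,0,-0.036,0,0,0.31]]]'; python3 - <<'E'
from h import *
s=read_state()
delta([.585,.028,.26],down(90,20),s)
E
```

```text
t: 5.82
tool_pos: [0.5198, 0.0897, 0.3187]
orientation: [-1.912, -2.493, 0.0]
force: [0.1, 0.4, -2.6]
opening: 0.008
gripper_force: 30.0
t 5.83 shift [-0.1531  0.094   0.1174] turn [0.2208 0.0292 0.1653] mm 107 deg 25
```

```bash
python3 -m crank '[[[-1,-0.04,0.025,0.03,0.06,0.007,0.04],[-1,-0.08,0.05,0.06,0.11,0.015,0.08],[-1,-0.12,0.075,0.09,0.165,0.022,0.125],[-1,-0.153,0.094,0.117,0.22,0.029,0.165],[-1,-0.153,0.094,0.117,0.22,0.029,0.165]]]'; python3 - <<'E'
from h import *
s=read_state(); print(s['q'].round(2))
shot('scene','s1.png'); shot('top','t1.png')
Rt=down(90,20); u=-Rt.apply([0,0,1])
delta(np.array([.597-.012,.028,.038])+.1625*u,Rt,s)
t=cv2.imread('pics/t1.png');s=cv2.imread('pics/s1.png')
c=np.zeros((500,800,3),'uint8')
c[:,:400]=cv2.resize(t[90:190,270:350],(400,500)); c[:,400:]=cv2.resize(s[130:255,220:320],(400,500)); cv2.imwrite('pics/c2.png',c)
E
```

```text
t: 6.45
tool_pos: [0.5842, 0.0283, 0.2543]
orientation: [-2.025, -2.029, 0.366]
force: [-0.7, 0.6, -3.1]
opening: 0.0078
gripper_force: 30.0
[-0.03  0.45  1.09 -0.01  1.96 -0.04]
t 6.45 shift [-0.0009  0.1502  0.0796] turn [-0.0053  0.0004  0.0012] mm 85 deg 0
```

View pics/c2.png

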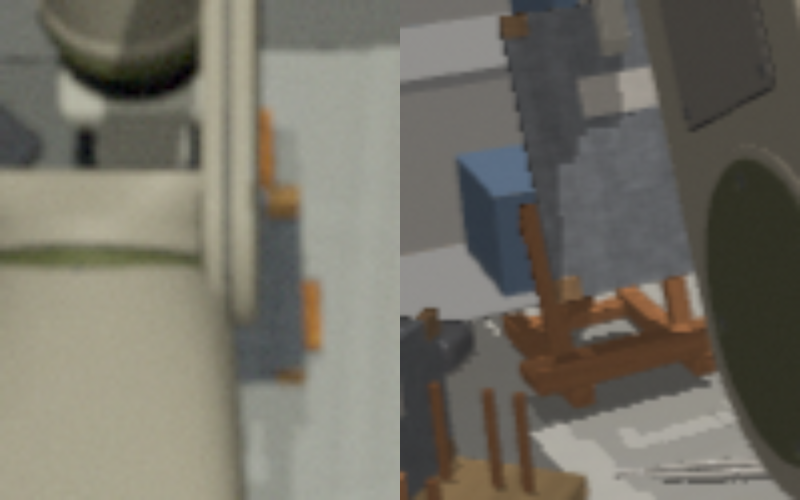

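Held board above the easel: its lower-left corner is at scene px (262,202), lower-right corner at top px (328,165); short board still in the rack.

```bash
python3 - <<'E'
from h import *
s=read_state(); Rt=R.from_rotvec(s['orientation'])
for side in(1,-1):
    f=s['tool_pos']+Rt.apply([side*.075,0,.1625]); g=s['tool_pos']+Rt.apply([side*.075,0,-.0375])
    print(f.round(3),proj('top',f).round(1),proj('scene',f).round(1),'top corner',proj('top',g).round(1),proj('scene',g).round(1))
E
```

```text
[0.529 0.104 0.107] [279.9 166.8] [258.3 203.5] top corner [271.3 130.4] [243.5 131.8]
[ 0.53  -0.046  0.107] [330.3 165. ] [306.5 192.6] top corner [329.  128.3] [293.3 124.8]
```

```bash
python3 -m crank '[[[-1,0,0.05,0.02,0,0,0],[-1,0,0.1,0.05,0,0,0],[-1,0,0.13,0.065,0,0,0],[-1,0,0.148,0.079,0,0,0],[-1,0,0.15,0.08,0,0,0]]]'; python3 -m crank '[[[-1,0,0.001,0.003,0,0,0],[-1,0,0.002,0.006,0,0,0],[-1,0,0.003,0.008,0,0,0],[-1,0,0.0034,0.0094,0,0,0],[-1,0,0.0034,0.0094,0,0,0]]]'
```

```text
t: 7.18
tool_pos: [0.6414, 0.0302, 0.198]
orientation: [-2.029, -2.039, 0.356]
force: [0.2, 0.1, -2.0]
opening: 0.008
gripper_force: 30.0
t: 7.8
tool_pos: [0.6413, 0.0298, 0.1917]
orientation: [-2.028, -2.037, 0.358]
force: [0.5, 0.1, -1.6]
opening: 0.0078
gripper_force: 30.0
```

```bash
python3 -m crank '[[[-1,0,0.001,0.003,0,0,0],[-1,0,0.002,0.006,0,0,0],[-1,0,0.003,0.008,0,0,0],[-1,0,0.0034,0.0094,0,0,0],[-1,0,0.0034,0.0094,0,0,0]]]'; python3 -m crank '[[[-1,0,0.001,0.002,0,0,0],[-1,0,0.001,0.003,0,0,0],[-1,0,0.0015,0.0045,0,0,0],[-1,0,0.002,0.0055,0,0,0],[-1,0,0.002,0.0055,0,0,0]]]'
```

```text
t: 8.43
tool_pos: [0.6413, 0.0298, 0.1867]
orientation: [-2.029, -2.037, 0.358]
force: [-0.2, 0.5, -1.5]
opening: 0.0079
gripper_force: 30.0
t: 9.05
tool_pos: [0.6414, 0.0298, 0.1841]
orientation: [-2.029, -2.037, 0.357]
force: [0.7, -0.5, -0.8]
opening: 0.0077
gripper_force: 30.0
```

```bash
python3 -m crank '[[[-1,0,0.0005,0.001,0,0,0],[-1,0,0.001,0.002,0,0,0],[-1,0,0.001,0.003,0,0,0],[-1,0,0.0015,0.004,0,0,0],[-1,0,0.0015,0.004,0,0,0]]]'
```

```text
t: 9.68
tool_pos: [0.6418, 0.0299, 0.1838]
orientation: [-2.03, -2.038, 0.356]
force: [0.7, 0.5, 10.5]
opening: 0.0075
gripper_force: 30.0
```

Contact. Release and withdraw.

```bash
python3 -m crank '[[[-0.6,0,0,0,0,0,0],[-0.5,0,0,0,0,0,0],[-0.3,0,0,0,0,0,0],[0,0,0,0,0,0,0],[0,0,0,0,0,0,0]]]'; python3 -m crank '[[[0.3,0,0,0,0,0,0],[0.3,0,0,-0.01,0,0,0],[0.3,0,0,-0.03,0,0,0],[0.3,0,0,-0.08,0,0,0],[0.3,0,0,-0.15,0,0,0]]]';  python3 - <<'E'
from h import *
shot('scene','s2.png'); im=shot('top','t2.png')
t=cv2.imread('pics/t2.png');s=cv2.imread('pics/s2.png')
c=np.zeros((500,800,3),'uint8')
c[:,:400]=cv2.resize(t[90:190,260:340],(400,500)); c[:,400:]=cv2.resize(s[130:255,220:320],(400,500)); cv2.imwrite('pics/c3.png',c)
s=read_state()
delta([.52,-.12,.38],down(60),s); print(s['q'].round(2))
E
```

```text
t: 10.3
tool_pos: [0.6413, 0.0298, 0.1816]
orientation: [-2.028, -2.037, 0.358]
force: [0.6, -0.6, -0.1]
opening: 0.0456
gripper_force: 0.0
t: 10.92
tool_pos: [0.6668, 0.0299, 0.2529]
orientation: [-2.028, -2.036, 0.359]
force: [1.0, -0.5, 0.3]
opening: 0.0602
gripper_force: 0.0
t 11.03 shift [-0.2985 -0.3642 -0.1309] turn [-0.2111  0.0572  0.3326] mm 244 deg 36
[-0.03  0.7   0.74 -0.01  2.04 -0.03]
```

View pics/c3.png

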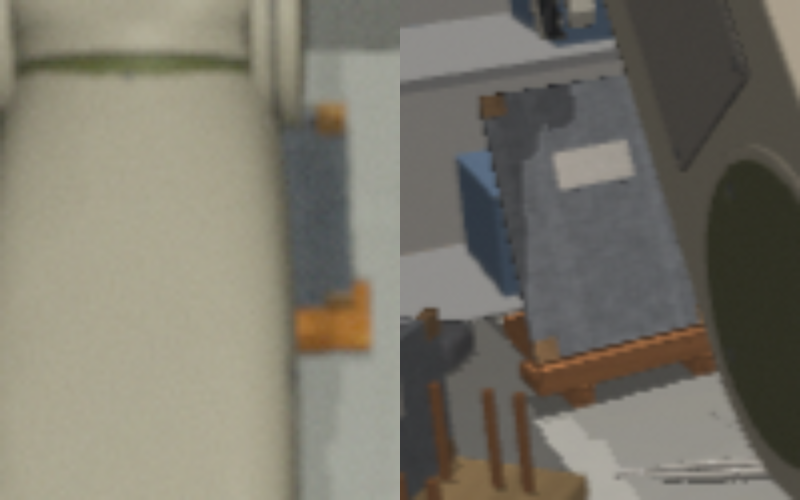

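The board leans alone on the easel: in scene view it sits on the ledge, centred, top tilted back; top view shows its right edge parallel to the easel.

```bash
python3 -m crank '[[[0.5,0,-0.01,-0.1,0,0,0],[0.5,-0.08,-0.09,-0.13,-0.05,0.01,0.08],[0.5,-0.16,-0.18,-0.13,-0.1,0.03,0.16],[0.5,-0.24,-0.27,-0.13,-0.15,0.04,0.25],[0.5,-0.3,-0.36,-0.13,-0.21,0.057,0.33]]]'; python3 - <<'E'
from h import *
s=read_state(); print(s['q'].round(2))
delta([.4895,-.269,.25],down(10),s,True)
E
```

```text
t: 11.65
tool_pos: [0.5191, -0.1224, 0.3749]
orientation: [-2.719, -1.568, 0.009]
force: [0.0, -1.1, 0.9]
opening: 0.0698
gripper_force: 0.0
[-0.33 -0.05  1.4  -0.    1.81  0.2 ]
t 11.65 shift [-0.2824  0.0973  0.2884] turn [-0.0021  0.0035  0.5547] mm 208 deg 50
```

```bash
python3 -m crank '[[[0.5,-0.06,0.02,0.05,0,0,0.11],[0.5,-0.12,0.04,0.1,0,0,0.22],[0.5,-0.18,0.06,0.16,0,0,0.33],[0.5,-0.24,0.08,0.22,0,0,0.45],[0.5,-0.282,0.097,0.288,0,0,0.555]]]'; python3 - <<'E'
from h import *
s=read_state(); print(s['q'].round(2))
delta([.4895,-.269,.171],down(10),s,True)
E
```

```text
t: 12.28
tool_pos: [0.4907, -0.2684, 0.2301]
orientation: [-3.129, -0.271, 0.014]
force: [0.5, -0.2, 0.1]
opening: 0.0696
gripper_force: 0.0
[-0.59  0.02  1.58 -0.    1.55  0.81]
t 12.28 shift [-0.0013  0.0011  0.1563] turn [-0.0012  0.0055 -0.001 ] mm 78 deg 1
```

```bash
python3 -m crank '[[[0,0,0,0.05,0,0,0],[0,0,0,0.1,0,0,0],[-0.2,0,0,0.145,0,0,0],[-0.5,0,0,0.156,0,0,0],[-1,0,0,0.156,0,0,0]]]' 15;python3 -m crank '[[[-1,0,0,0,0,0,0],[-1,0,0,0,0,0,0],[-1,0,0,0,0,0,0],[-1,0,0,0,0,0,0],[-1,0,0,0,0,0,0]]]'
```

```text
t: 12.9
tool_pos: [0.4904, -0.2669, 0.1529]
orientation: [-3.127, -0.281, 0.015]
force: [0.1, -0.7, -2.4]
opening: 0.0244
gripper_force: 1.8
t: 13.52
tool_pos: [0.4904, -0.2698, 0.1532]
orientation: [3.126, 0.279, -0.014]
force: [2.4, -13.7, -10.7]
opening: 0.0182
gripper_force: 15.0
```

```bash
python3 -m crank '[[[-1,0,0.004,0,0,0,-0.02],[-1,0,0.004,0,0,0,-0.07],[-1,0,0.004,0,0,0,-0.14],[-1,0,0.004,0,0,0,-0.22],[-1,0,0.004,0,0,0,-0.3]]]' 25; python3 -m crank '[[[-1,0,0,0,0,0,-0.08],[-1,0,0,0,0,0,-0.16],[-1,0,0,0,0,0,-0.24],[-1,0,0,0,0,0,-0.32],[-1,0,0,0,0,0,-0.4]]]'; python3 -m crank '[[[-1,0,0,0,0,0,-0.08],[-1,0,0,0,0,0,-0.16],[-1,0,0,0,0,0,-0.24],[-1,0,0,0,0,0,-0.32],[-1,0,0,0,0,0,-0.4]]]'; python3 -m crank '[[[-1,0,0,0,0,0,-0.08],[-1,0,0,0,0,0,-0.16],[-1,0,0,0,0,0,-0.23],[-1,0,0,0,0,0,-0.29],[-1,0,0,0,0,0,-0.33]]]'; python3 - <<'E'
from h import *
s=read_state(); print(s['q'].round(2),s['wrist_torque'])
x=R.from_rotvec(s['orientation']).apply([1,0,0]); print(np.degrees(np.arctan2(x[1],x[0])))
E
```

```text
t: 14.15
tool_pos: [0.4904, -0.2697, 0.1532]
orientation: [-2.972, -1.01, 0.015]
force: [-2.3, -4.0, -5.4]
opening: 0.018
gripper_force: 25.0
t: 14.78
tool_pos: [0.4904, -0.2697, 0.1532]
orientation: [-2.512, -1.877, 0.013]
force: [-3.3, -2.1, -5.5]
opening: 0.0181
gripper_force: 25.0
t: 15.4
tool_pos: [0.4904, -0.2697, 0.1533]
orientation: [-1.808, -2.559, 0.009]
force: [-3.3, -3.9, -5.6]
opening: 0.0181
gripper_force: 25.0
t: 16.02
tool_pos: [0.4903, -0.2697, 0.1533]
orientation: [-1.094, -2.935, 0.006]
force: [-3.9, -4.4, -5.2]
opening: 0.0178
gripper_force: 25.0
[-0.59  0.07  1.67 -0.01  1.41 -1.45] [-0.59743915 -0.02844015  0.01308248]
139.11761941904058
```

```bash
python3 - <<'E'
from h import *
import pickle
s=read_state(); pickle.dump(s,open('w3.pkl','wb')); shot('wrist','w3.png'); shot('top','t3.png')
for a in(139,147.5):
    for r,z in((.065,.092),(.135,.014),(.168,.014)):
        u=np.radians(a); p=[.4903+r*np.cos(u),-.2697+r*np.sin(u),z]; print(a,r,proj('wrist',p,s).round(),proj('top',p).round())
E
```

```text
139 0.065 [324. 123.] [392. 193.]
139 0.135 [324.  52.] [375. 213.]
139 0.168 [324.  21.] [368. 221.]
147.5 0.065 [311. 124.] [395. 195.]
147.5 0.135 [304.  54.] [380. 216.]
147.5 0.168 [299.  23.] [375. 226.]
```

View pics/w3.png

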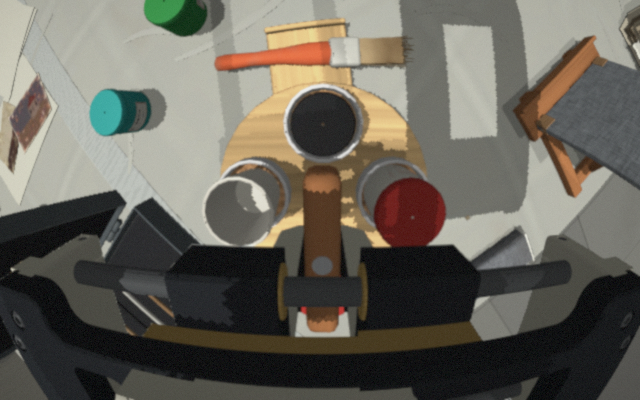

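Wrist view: small jar cap at (323,122) between axis and brush ledge, with ledge edges about (268,31)/(345,22) at the front and (267,78)/(352,78) at the root; brush still in place.

```bash
python3 - <<'E'
from h import *
import pickle
s=pickle.load(open('w3.pkl','rb')); ax=np.array([.490,-.2695,0])
im=cv2.imread('pics/w3.png'); 
for row in (38,72,78): print(row,[im[row,c].tolist() for c in range(258,274,2)],[im[row,c].tolist() for c in range(340,360,2)])
def a(p,z):
    q=onz('wrist',p,z,s)-ax; return q[:2].round(4),np.hypot(*q[:2]).round(4),np.degrees(np.arctan2(q[1],q[0])).round(2)
print('cap',a((323,122),.092))
for l,r in(((268,31),(345,22)),((267,76),(352,76))):
    m=(onz('wrist',l,.014,s)+onz('wrist',r,.014,s))/2; w=np.linalg.norm(onz('wrist',l,.014,s)-onz('wrist',r,.014,s)); q=m-ax
    print(a(l,.014),a(r,.014),'w',w,'mid',np.hypot(q[0],q[1]),np.degrees(np.arctan2(q[1],q[0])))
hs=cv2.cvtColor(im,cv2.COLOR_BGR2HSV)
m=cv2.inRange(hs,(10,60,120),(28,255,255)); ys,xs=np.nonzero(m[85:200,200:440]); 
for z in(.026,): print('disc edges',a((222,170),z),a((427,165),z))
E
```

```text
38 [[174, 185, 184], [172, 184, 183], [172, 184, 182], [173, 186, 187], [143, 171, 185], [136, 195, 224], [145, 208, 231], [144, 207, 232]] [[156, 168, 170], [156, 168, 172], [169, 183, 184], [179, 190, 190], [180, 191, 191], [182, 191, 192], [184, 195, 195], [182, 192, 192], [177, 189, 189], [150, 164, 168]]
72 [[175, 187, 187], [176, 186, 186], [173, 186, 184], [174, 186, 187], [175, 187, 186], [170, 185, 184], [129, 161, 180], [132, 190, 223]] [[113, 162, 195], [116, 167, 201], [119, 170, 202], [119, 172, 207], [130, 186, 220], [99, 137, 159], [114, 122, 122], [167, 178, 177], [176, 186, 186], [175, 187, 187]]
78 [[173, 185, 185], [174, 186, 186], [174, 186, 186], [173, 186, 184], [173, 185, 185], [175, 187, 187], [157, 177, 186], [125, 177, 212]] [[112, 160, 192], [115, 167, 200], [119, 170, 203], [120, 171, 203], [129, 185, 219], [116, 162, 194], [107, 120, 126], [147, 155, 156], [173, 184, 184], [176, 186, 185]]
cap (array([-0.0499,  0.0428]), np.float64(0.0657), np.float64(139.4))
(array([-0.156,  0.062]), np.float64(0.1679), np.float64(158.33)) (array([-0.1124,  0.1249]), np.float64(0.168), np.float64(131.97)) w 0.07657793111873354 mid 0.16351890503408112 145.14452226172565
(array([-0.1208,  0.0308]), np.float64(0.1247), np.float64(165.68)) (array([-0.0656,  0.0932]), np.float64(0.114), np.float64(125.14)) w 0.0832918926764907 mid 0.1119576495668994 146.35466487595153
disc edges (array([-0.081 , -0.0638]), np.float64(0.1031), np.float64(-141.75)) (array([0.0483, 0.0941]), np.float64(0.1058), np.float64(62.81))
```

```bash
python3 -m crank '[[[-1,0,0,0,0,0,-0.02],[-1,0,0,0,0,0,-0.045],[-1,0,0,0,0,0,-0.065],[-1,0,0,0,0,0,-0.073],[-1,0,0,0,0,0,-0.073]]]'; python3 -m crank '[[[-1,0,0,0,0,0,0],[-1,0,0,0,0,0,0],[-1,0,0,0,0,0,0],[-1,0,0,0,0,0,0],[-1,0,0,0,0,0,0]]]';  python3 - <<'E'
from h import *
s=read_state(); print(s['dq'].round(3)); im=shot('wrist','w4.png'); shot('top','t4.png'); shot('scene','s4.png')
g=cv2.inRange(cv2.cvtColor(im,cv2.COLOR_RGB2HSV),(0,0,0),(180,255,70)); g[:80]=0; g[165:]=0; g[:,:250]=0; g[:,400:]=0
n,l,st,c=cv2.connectedComponentsWithStats(g); i=1+st[1:,4].argmax(); print(st[i],c[i])
q=onz('wrist',c[i],.092,s)-[.490,-.2695,0]; print(q,np.degrees(np.arctan2(q[1],q[0])))
c=np.zeros((400,800,3),'uint8'); t=cv2.imread('pics/t4.png'); w=cv2.imread('pics/w4.png'); sc=cv2.imread('pics/s4.png')
c[:,:400]=cv2.resize(w[0:250,200:450],(400,400)); c[:,400:]=cv2.resize(sc[120:290,170:340],(400,400)); cv2.imwrite('pics/c4.png',c)
E
```

```text
t: 16.75
tool_pos: [0.4903, -0.2697, 0.1533]
orientation: [-0.927, -2.991, 0.005]
force: [-3.5, -4.0, -4.9]
opening: 0.0177
gripper_force: 25.0
t: 17.38
tool_pos: [0.4903, -0.2697, 0.1533]
orientation: [-0.927, -2.991, 0.005]
force: [-4.0, -3.3, -4.6]
opening: 0.0176
gripper_force: 25.0
[-0.001 -0.     0.     0.003  0.003  0.   ]
[ 290   92   66   65 3338] [322.44098262 124.18124626]
[-0.05337972  0.03577495  0.092     ] 146.1701099553421
```

View pics/c4.png

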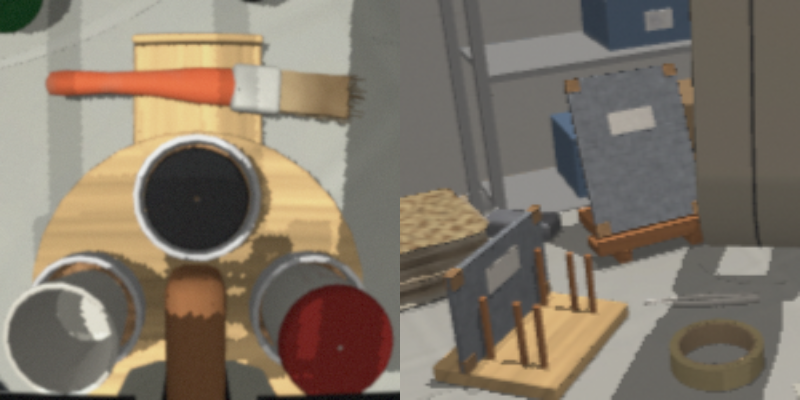

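The small jar (cap centre at about (197,197) in the crop) lines up with the brush ledge (edges 135–262, middle 198). The board leans on the easel and the short board stands in the rack.

```bash
python3 -c "
from plant import close_job; print(close_job())"
```

```text
the job is handed in; nothing more can be done
None
```

The job is handed in, with no verdict shown: in the last pictures the tall board leans by itself, centred on the easel, the small jar is in line with the brush ledge, the short board stands in the rack, and the arm is still gripping the carousel handle at 25 N.

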